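# Roll the sampling cylinder into its V-block

### The job

Roll the steel sampling cylinder across the bench by pushing on its side with the fingers, up the short ramp and into the groove of the V-block, and only then push it by its free end to slide it along the groove until its other end is against the stop plate. Do not grip, lift or carry the cylinder, and leave the other things on the bench where they stand.

Things in the scene. Friction and masses are not known exactly. Their poses are not given: they have to be found in the camera images.
- cylinder: Loose closed sampling cylinder of smooth polished steel, a round bar 40 mm in diameter, 120 mm long, flat ends, 0.3 to 0.6 kg. Origin at its middle, own y along the bar; +y end is a knurled screw cap of the same diameter after a narrow dark band. It starts lying in front of the ramp, roughly parallel to the groove, own z up (x and z turn as it rolls). It rolls with slight resistance and soon stops by itself.
- v_block: Low grey aluminium V-block fixed to the bench. Origin on the bench under the groove's bottom line; y along the groove, z up, ramp on the -x side. Ramp: up at 20 deg from x = -57 mm to a lip 12 mm high at x = -24 to -21. Groove: down at 25 deg to x = 0 (2 mm high), far wall up at 60 deg to 28 mm high at x = 15; back face x = 29. They run from y = -80 mm (open end) to the stop plate at y = +60.
- groove_home (a point): On the V-block, axes as the block's: where the cylinder's middle lies when it is seated in the groove with its end against the stop plate (block x = -8, y = 0, z = 28 mm). The cylinder's top is then 48 mm above the bench and its free end 60 mm to -y of this point.
- stop_face (a point): On the V-block, axes as the block's: middle of the cylinder's contact spot on the inner face of the stop plate (block x = -8, y = +60, z = 28 mm). The plate closes the groove's +y end: upright, 10 mm thick, 44 mm high, from block x = -34 to +29 mm.
- reagent_bottle: Bystander: small white screw-cap reagent bottle, 38 mm in diameter, 74 mm high, standing loose. Origin at the centre of its underside.
- coverslip_box: Bystander: small white cardboard box, 29 x 34 x 15 mm, loose. Origin at the centre of its underside.
- specimen_cup: Bystander: screw-lid specimen cup, 53 mm in diameter, 62 mm high, standing loose. Origin at the centre of its underside.

How it is judged:
On the way, in this order (a step that is already met when the one before it is completed fails the run):
1. the cylinder rolls along the bench: it is turned about its own axis by at least about a third of a turn from its start while still before the lip (angle between cylinder's own z axis and vertical above 2 rad and x of cylinder in the frame of v_block below -0.024 m and height (world z) of cylinder below 0.036 m).
2. the cylinder lies seated in the groove on both flanks, still at least 8 mm away from the stop plate (x of cylinder in the frame of v_block between -0.0125 and -0.004 m and z of cylinder in the frame of v_block between 0.024 and 0.031 m and angle between the y axis of cylinder and the y axis of v_block, either way round below 0.05 rad and y of cylinder in the frame of v_block below -0.008 m), for 0.2 s.
At the end, for the whole second after the job is handed in: The cylinder lies at rest, fully seated in the groove (its middle within about 4 mm across and 3.5 mm in height of the seated position, parallel to the groove within 0.05 rad) with its end against the stop plate (gap under 3 mm) (x of cylinder in the frame of v_block between -0.0125 and -0.004 m and z of cylinder in the frame of v_block between 0.024 and 0.031 m and angle between the y axis of cylinder and the y axis of v_block, either way round below 0.05 rad and y of cylinder in the frame of v_block between -0.003 and 0.003 m and linear speed of cylinder below 0.01 m/s and angular speed of cylinder below 0.1 rad/s); the robot touches nothing.
It fails at once if the cylinder is lifted: its middle more than 42 mm above the bench (the lip takes it to 32 mm) (height (world z) of cylinder above 0.042 m).
It fails at once if the reagent bottle is moved by more than 20 mm (distance of reagent_bottle from where it was at the start of the episode above 0.02 m).
It fails at once if the cover-slip box is moved by more than 20 mm (distance of coverslip_box from where it was at the start of the episode above 0.02 m).
It fails at once if the specimen cup is moved by more than 20 mm (distance of specimen_cup from where it was at the start of the episode above 0.02 m).
It also fails if it takes over 45 s, if anything falls off the work surface, if the arm or the gripper's body presses on something with over 40 N, if the wrist force passes 120 N, or if a joint passes its speed limit or range.

### The arm

A 6-joint arm with a two-finger parallel gripper is mounted at the origin on a cart in front of the work surface, level with it; the furniture and walls round the work are solid. World frame = base frame: x ahead of the robot, y to its left, z up, the work surface at z = 0. Lengths are in m, angles in rad, forces in N, time in s.
With the tool pointing down it reaches from about 0.35 to 0.975 m from the base axis. Payload 4.9 kg.
Tool frame: the origin (TCP) lies at the very end of the fingers, on their centre line; the grasp point (between the pads) lies 19 mm behind it; y points along the fingers, z is the direction in which the jaws open and shut, and the axes are right-handed (so a half turn about y gives the same grasp; the last joint's range is limited). The gripper opens to 85 mm and grips with 20 to 120 N. Pads are 22 mm wide; open, the fingers measure 114 mm over their backs; the gripper's body (76 mm by 85 mm) begins 54 mm behind the grasp point. The pads swing forward as they close: fully open they stand 13 mm farther back than shut.
Start: joints at [1.03, 0.053, 1.613, -0, 1.476, -0.119], TCP at [0.256, 0.57, 0.231] pointing down, gripper open.
Joint ranges: [-3.01, 3.01], [-1.01, 2.22], [0.06, 2.58], [-1.02, 4.17], [0.09, 2.62], [-3.14, 3.14]. Speed limits (rad/s): [2.57, 2.57, 3.14, 3.14, 3.14, 3.14].

### API

Orientations are given as a rotation vector (axis times angle).
In Python, from station import ctrl gives the robot as it stands.
- The arm moves only by the tool arm_command, never from a script. Its argument "steps" is a list of rows, each a list of 3 entries, a list of its own where there are three numbers: the shift along the tool's x, y, z in m, then the turn, a rotation vector about the tool's x, y, z in degrees, then the opening, from 0 (shut) to 1 (fully open). In form: [[[dx, dy, dz], [ax, ay, az], gripper], ...]. A call has 1 to 5 rows; each row is the pose to reach, as a shift and turn from the pose measured when the call began, along the tool's axes at that moment; what a row does not reach only later rows make up. A row lasts 1/10 s, in which the tool goes at most 50 mm and 8.59 degrees, less where a joint would pass 70% of its speed; a pose out of reach is approached as far as the arm can. A call with a gripper value outside its range is refused whole. The fingers move at their own pace and stop on an object; "force" is the grip in N (left out, the last holds). Time passes only in rows, so rows that repeat a pose let the fingers close. It gives the time, the measured TCP pose, the force and the opening at its end, in the units of the state.
- ctrl.get_obs(): the state, without advancing time (a new reading comes with each control period).
- ctrl.get_image(name): name is "scene" or "top" or "wrist"; returns a dict with "img" (420x560x3 uint8, red, green, blue), "camera_matrix" (3x3 intrinsics, pixels), "world_from_camera" (4x4, takes a point from camera to world coordinates). Camera axes: x right, y up, looking along -z (the intrinsics and any distortion apply to the point x, -y, -z); pixel columns grow to the right and rows downward; lengths in m; the calibration is good to about 2 mm. The wrist camera is an equidistant fisheye: a pixel r from the principal point sees the ray r / f radians off the axis. A picture is of the moment at which its call begins. There is no depth.
- ctrl.finish_job(): hands the job in, once; it reports no verdict.
Trained networks look in a picture, given as the dict that the camera call returned (one of the last four; its "shot" number tells which), for a name from the list of things; names that differ only in an ending like _2 or _b are one class to them, and where a whole thing is asked for, a point or a joint stands for the part that bears it (a point fixed in the world has none). Each returns a list of dicts, best first, with "confidence" (0 to 1); they miss things now and then, are a little off and sometimes report something else, mostly with a low value. They report only what shows in the picture. A call takes as long as a camera call.
- ctrl.boxes_of(picture, name): "position" ([row, column] in pixels, amid what is visible of it).
The state is a dict: "t": time; "q": joint angles; "dq": joint speeds; "effort": joint torques, N m; "tool_pos": TCP position; "tool_rot": TCP orientation; "contact_force": force on the tool from outside, world axes, zero at the start; "wrist_torque": the same for the moment, N m; "opening": finger opening in m.
Only numpy, scipy, OpenCV 4.12 (cv2) and the standard library are available. Lean on these libraries where they do the work, as an engineer would, in place of code of your own. Each camera call takes 0.05 s, during which the arm holds its last target.

## Working session

There is one attempt and no reset: what is moved stays moved. The work goes in short steps, Python scripts to look and compute and a tool call to move; the robot and the scene stay as the last step left them, time stands still between calls to the robot, and variables do not carry over. Pictures are saved under pics/ and viewed, and the job is handed in when it is done.

Besides the shell and the picture viewer there is one more tool, called as name([rows], argument=value, ...), one row to a line, values as JSON. arm_command: Moves the arm, as the interface text tells. Its arguments: {"type":"object","properties":{"steps":{"type":"array"},"force":{"type":"number"}},"required":["steps"]}

```bash
ls; mkdir -p pics; python3 - <<'E'
from station import ctrl
import cv2, pickle
o=ctrl.get_obs()
print({k:(v if not hasattr(v,'round') else v.round(4)) if not isinstance(v,float) else v for k,v in o.items()})
for n in ["scene","top"]:
    p=ctrl.get_image(n)
    cv2.imwrite(f"pics/{n}0.png",p["img"][:,:,::-1])
    pickle.dump(p,open(f"{n}0.pkl","wb"))
    print(n,p["camera_matrix"],p["world_from_camera"],[k for k in p])
    for t in ["cylinder","v_block","reagent_bottle","coverslip_box","specimen_cup"]:
        print(t,[(b["position"],round(b["confidence"],2)) for b in ctrl.boxes_of(p,t)][:3])
E
```

```text
pics
{'t': 0.0, 'q': array([ 1.03  ,  0.0534,  1.6143, -0.    ,  1.476 , -0.119 ]), 'dq': array([-0.0014, -0.0003, -0.0007, -0.0008,  0.0011,  0.0007]), 'effort': array([-2.00000e-04, -3.93688e+01, -3.70174e+01,  0.00000e+00,
        7.40000e-03, -0.00000e+00]), 'tool_pos': array([0.2556, 0.5697, 0.23  ]), 'tool_rot': array([-1.5474,  0.3314, -0.3304]), 'contact_force': array([ 0.2766, -0.2929,  0.4144]), 'wrist_torque': array([-0.0114,  0.0184, -0.0007]), 'opening': 0.08502599401011436}
scene [[393.81689406   0.         274.78534151]
 [  0.         393.81689406 207.81982607]
 [  0.           0.           1.        ]] [[ 0.77930571  0.31756523 -0.5402175   0.01279755]
 [-0.62653172  0.37854522 -0.68129401 -0.80103559]
 [-0.01185854  0.8693997   0.49396714  0.49554438]
 [ 0.          0.          0.          1.        ]] ['img', 'camera_matrix', 'world_from_camera', 'shot']
cylinder [([239.1, 287.6], 0.72)]
v_block [([224.0, 332.6], 0.64)]
reagent_bottle [([183.1, 234.5], 0.87)]
coverslip_box [([293.9, 410.5], 0.73)]
specimen_cup [([163.6, 211.3], 0.68), ([239.0, 286.8], 0.16)]
top [[398.04360822   0.         279.98168895]
 [  0.         398.04360822 213.11682732]
 [  0.           0.           1.        ]] [[-0.01636895  0.99296373 -0.11728213  0.40697725]
 [-0.99979511 -0.01485784  0.01374711 -0.17508026]
 [ 0.01190783  0.11748312  0.99300348  1.07949814]
 [ 0.          0.          0.          1.        ]] ['img', 'camera_matrix', 'world_from_camera', 'shot']
cylinder [([234.6, 307.7], 0.9), ([195.0, 311.5], 0.43)]
v_block [([192.8, 312.3], 0.71)]
reagent_bottle [([218.1, 198.1], 0.63)]
coverslip_box [([207.8, 400.8], 0.58)]
specimen_cup [([209.9, 148.0], 0.92), ([194.5, 313.3], 0.19)]
```

View pics/scene0.png

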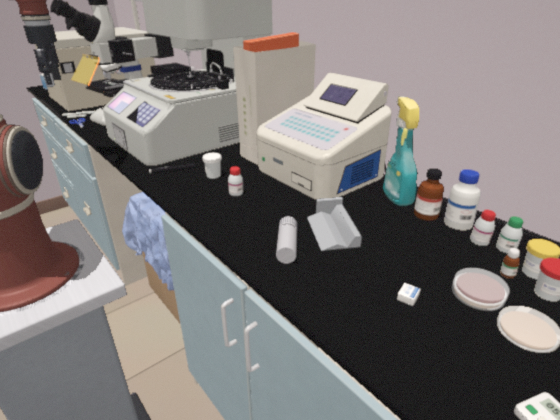

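View pics/top0.png

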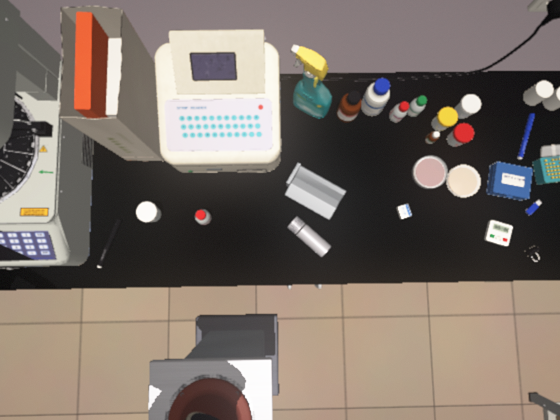

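```bash
python3 - <<'E'
import cv2,pickle
p=pickle.load(open("top0.pkl","rb"));im=p["img"][150:270,120:430,::-1]
cv2.imwrite("pics/top0c.png",cv2.resize(im[:, 130:300],None,fx=4.7,fy=4.7,interpolation=cv2.INTER_CUBIC))
p=pickle.load(open("scene0.pkl","rb"));im=p["img"][160:300,220:420,::-1]
cv2.imwrite("pics/scene0c.png",cv2.resize(im,None,fx=4,fy=4,interpolation=cv2.INTER_CUBIC))
E
```

```text
(no output)
```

View pics/top0c.png

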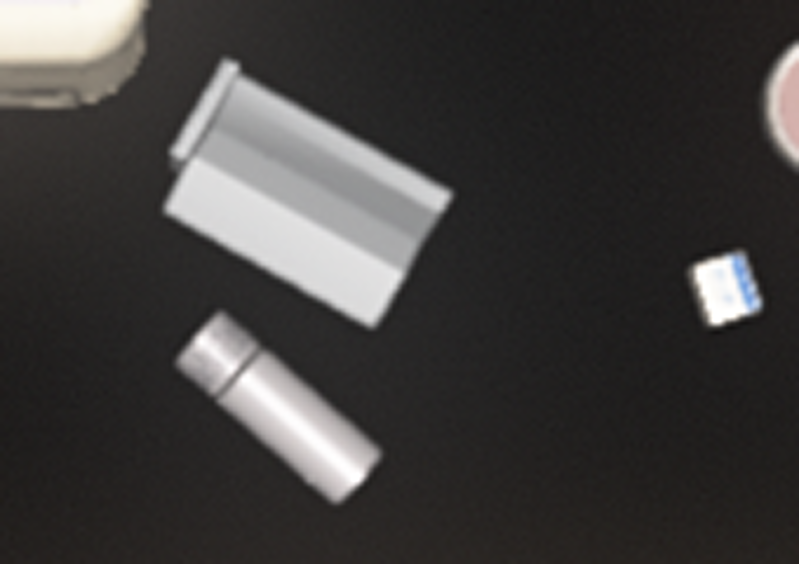

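View pics/scene0c.png

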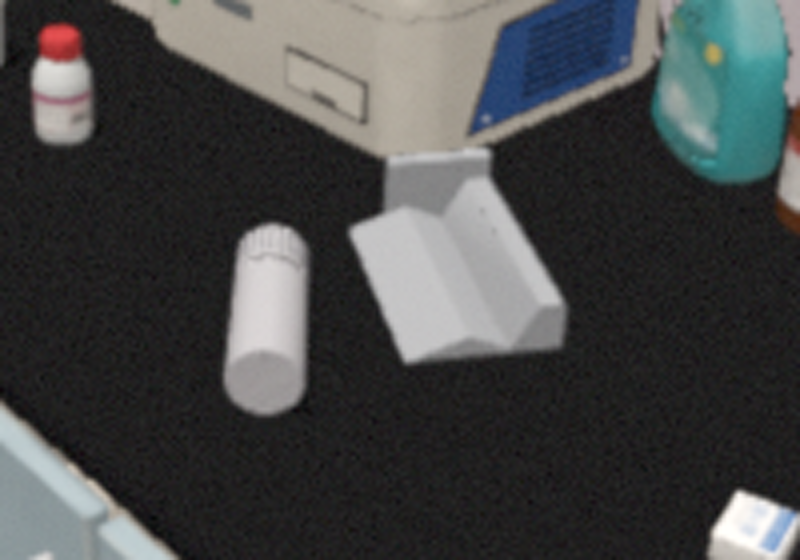

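```bash
cat > h.py <<'E'
import numpy as np, cv2, pickle
from scipy.optimize import least_squares
def proj(p,P):
    P=np.atleast_2d(P); W=p["world_from_camera"]; c=(P-W[:3,3])@W[:3,:3]
    K=p["camera_matrix"]; return np.c_[K[0,0]*c[:,0]/-c[:,2]+K[0,2], K[1,1]*-c[:,1]/-c[:,2]+K[1,2]]
def T2(v,P):
    c,s=np.cos(v[2]),np.sin(v[2]); P=np.atleast_2d(P).astype(float)
    return np.c_[v[0]+c*P[:,0]-s*P[:,1], v[1]+s*P[:,0]+c*P[:,1], P[:,2]]
def inv2(v,P):
    c,s=np.cos(v[2]),np.sin(v[2]); d=np.atleast_2d(P)[:,:2]-np.array(v[:2]); return np.c_[c*d[:,0]+s*d[:,1],-s*d[:,0]+c*d[:,1]]
def ray(p,uv,z):
    K=p["camera_matrix"]; W=p["world_from_camera"]
    d=W[:3,:3]@np.array([(uv[0]-K[0,2])/K[0,0],-(uv[1]-K[1,2])/K[1,1],-1]); o=W[:3,3]; return o+d*(z-o[2])/d[2]
E
python3 - <<'E'
from h import *
tp=pickle.load(open("top0.pkl","rb"));sc=pickle.load(open("scene0.pkl","rb"))
def u(l,s,ox,oy): return (np.array(l,float)+.5)/s-.5+[ox,oy]
tB=[(-57,-80,0),(-57,60,0),(29,-80,28),(-22,-80,12),(29,70,44),(29,60,44),(-34,70,44),(-34,60,44)]
ti=u([(374,327),(164,209),(453,194),(403,270),(230,60),(238,70),(170,152),(180,160)],4.7,250,150)
sB=[(-57,-80,0),(-57,60,0),(29,-80,28),(-22,-80,12),(0,-80,2),(-34,60,44),(29,60,44),(29,-80,0)]
si=u([(406,362),(350,231),(565,305),(475,340),(513,347),(387,157),(491,150),(562,347)],4,220,160)
f=lambda v:np.r_[(proj(tp,T2(v,np.array(tB)/1e3))-ti).ravel(),(proj(sc,T2(v,np.array(sB)/1e3))-si).ravel()]
r=least_squares(f,[0.5,-0.25,-.5],loss='soft_l1'); vb=r.x
print("block",vb,np.degrees(vb[2]));print(f(vb).reshape(-1,2).round(1).tolist())
# cylinder: silhouette edges from top: midpoints at ends
cap=u([(220,311),(176,361)],4.7,250,150);fr=u([(381,455),(336,503)],4.7,250,150)
a=np.array([ray(tp,q,.02) for q in cap]).mean(0);b=np.array([ray(tp,q,.02) for q in fr]).mean(0)
print(a,b,np.linalg.norm(a-b)); d=a-b
yaw=np.arctan2(-d[0],d[1]);m=(a+b)/2
print("cyl",m,np.degrees(yaw),"in block",inv2(vb,m),inv2(vb,a),inv2(vb,b))
for n,uv in dict(bottle=(198.1,218.1),box=(400.8,207.8),cup=(148,209.9)).items(): print(n,ray(tp,uv,.03))
np.save("vb.npy",vb)
E
```

```text
block [ 0.60567532 -0.28367861 -0.52726334] -30.20996384157401
[[0.0, -0.1], [-0.1, 0.1], [-0.1, -0.7], [0.6, 0.3], [-1.2, -0.5], [0.3, -0.8], [-0.0, 0.2], [1.2, 0.3], [0.2, 0.0], [-0.2, -0.4], [0.4, -0.4], [-0.9, -0.7], [-0.8, 0.4], [0.4, 1.5], [-0.1, 1.1], [-0.1, -0.1]]
[ 0.51017623 -0.2208558   0.02      ] [ 0.42769369 -0.3099017   0.02      ] 0.12137768354884002
cyl [ 0.46893496 -0.26537875  0.02      ] -42.8087017373703 in block [[-0.12737723 -0.05298918]] [[-0.11413967  0.00623837]] [[-0.14061478 -0.11221673]]
bottle [0.52090262 0.0271579  0.03      ]
box [ 0.5403952  -0.51231293  0.03      ]
cup [0.54473346 0.15962121 0.03      ]
```

```bash
cat >> h.py <<'E'
from scipy.spatial.transform import Rotation as R
def to(o,bx,by,z,dyaw=0,vb=None):
    """tool-frame shift (m), turn (deg) to TCP at block (bx,by) height z, tool x = block x"""
    vb=np.load("vb.npy") if vb is None else vb
    t=vb[2]+np.radians(dyaw); X=np.array([np.cos(t),np.sin(t),0]);Y=np.array([0,0,-1.]);Z=np.cross(X,Y)
    Rt=R.from_matrix(np.c_[X,Y,Z]);Rc=R.from_rotvec(o["tool_rot"])
    P=T2(vb,[[bx,by,z]])[0]
    return Rc.inv().apply(P-o["tool_pos"]).round(4).tolist(), np.degrees((Rc.inv()*Rt).as_rotvec()).round(2).tolist()
def where(o):
    vb=np.load("vb.npy"); p=np.array(o["tool_pos"]); Rc=R.from_rotvec(o["tool_rot"]).as_matrix()
    return dict(t=round(o["t"],2),block=(inv2(vb,p)[0]*1e3).round(1).tolist(),z=round(p[2]*1e3,1),yaw=round(np.degrees(np.arctan2(Rc[1,0],Rc[0,0])-vb[2]),2),tilt=Rc[2].round(3).tolist(),F=np.round(o["contact_force"],1).tolist(),op=round(o["opening"],4))
E
python3 - <<'E'
from h import *; from station import ctrl
o=ctrl.get_obs(); print(where(o)); print(to(o,-.200,-.058,.12)); print(R.from_rotvec(o["tool_rot"]).as_matrix().round(3)); print(T2(np.load("vb.npy"),[[-.2,-.058,.12]]))
E
```

```text
{'t': 0.6, 'block': [-732.0, 561.9], 'z': np.float64(231.3), 'yaw': np.float64(6.04), 'tilt': [-0.0, -1.0, -0.0], 'F': [-0.8, 0.2, 0.2], 'op': 0.0856}
([0.4638, 0.1113, -0.6724], [0.0, 6.04, -0.0])
[[ 0.912 -0.     0.409]
 [-0.409 -0.     0.912]
 [-0.    -1.    -0.   ]]
[[ 0.40365398 -0.23316742  0.12      ]]
```

arm_command([
  [[0.25, 0, -0.35], [0, 6, 0], 1],
  [[0.25, 0, -0.35], [0, 6, 0], 1],
  [[0.25, 0, -0.35], [0, 6, 0], 1],
  [[0.25, 0, -0.35], [0, 6, 0], 1],
  [[0.25, 0, -0.35], [0, 6, 0], 1],
])

```text
t: 1.1
tool_pos: [0.3051, 0.3234, 0.2314]
tool_rot: [-1.531, 0.411, -0.412]
contact_force: [1.0, -0.4, 0.8]
opening: 0.0855
```

```bash
python3 - <<'E'
from h import *; from station import ctrl
o=ctrl.get_obs(); print(where(o),o["tool_pos"]); print(to(o,-.200,-.058,.12))
E
```

```text
{'t': 1.1, 'block': [-565.2, 373.4], 'z': np.float64(231.4), 'yaw': np.float64(0.1), 'tilt': [0.001, -1.0, 0.001], 'F': [1.0, -0.4, 0.8], 'op': 0.0855} [0.30512057 0.32340586 0.231397  ]
([0.3644, 0.1114, -0.4321], [-0.03, 0.1, 0.03])
```

arm_command([
  [[0.22, 0.0, -0.26], [0, 0.1, 0], 1],
  [[0.22, 0.0, -0.26], [0, 0.1, 0], 1],
  [[0.22, 0.0, -0.26], [0, 0.1, 0], 1],
  [[0.364, 0.0, -0.432], [0, 0.1, 0], 1],
  [[0.364, 0.0, -0.432], [0, 0.1, 0], 1],
])

```text
t: 1.6
tool_pos: [0.3486, 0.0772, 0.2318]
tool_rot: [-1.53, 0.411, -0.415]
contact_force: [1.5, 0.1, 0.1]
opening: 0.0856
```

```bash
python3 - <<'E'
from h import *; from station import ctrl
o=ctrl.get_obs(); print(where(o),o["tool_pos"]); print(to(o,-.200,-.058,.12))
E
```

```text
{'t': 1.6, 'block': [-403.8, 182.5], 'z': np.float64(231.8), 'yaw': np.float64(0.04), 'tilt': [0.002, -1.0, 0.002], 'F': [1.5, 0.1, 0.1], 'op': 0.0856} [0.34855989 0.07716618 0.2317797 ]
([0.2033, 0.1119, -0.2408], [-0.1, 0.04, 0.13])
```

arm_command([
  [[0.203, 0.06, -0.241], [-0.1, 0, 0.1], 1],
  [[0.203, 0.112, -0.241], [-0.1, 0, 0.1], 1],
  [[0.203, 0.112, -0.241], [-0.1, 0, 0.1], 1],
  [[0.203, 0.112, -0.241], [-0.1, 0, 0.1], 1],
  [[0.203, 0.112, -0.241], [-0.1, 0, 0.1], 1],
])

```text
t: 2.1
tool_pos: [0.3893, -0.1558, 0.1506]
tool_rot: [-1.532, 0.412, -0.416]
contact_force: [1.2, 0.7, 0.2]
opening: 0.0853
```

```bash
python3 - <<'E'
from h import *; from station import ctrl
o=ctrl.get_obs(); print(where(o),o["tool_pos"]); print(to(o,-.200,-.058,.03))
E
```

```text
{'t': 2.1, 'block': [-251.3, 1.6], 'z': np.float64(150.6), 'yaw': np.float64(-0.02), 'tilt': [0.003, -1.0, 0.0], 'F': [1.2, 0.7, 0.2], 'op': 0.0853} [ 0.38932041 -0.15582785  0.15062565]
([0.051, 0.1208, -0.0596], [-0.0, -0.02, 0.15])
```

arm_command([
  [[0.051, 0.05, -0.06], [0, 0, 0.15], 1],
  [[0.051, 0.1, -0.06], [0, 0, 0.15], 1],
  [[0.051, 0.12, -0.06], [0, 0, 0.15], 1],
  [[0.051, 0.135, -0.06], [0, 0, 0.15], 1],
  [[0.051, 0.135, -0.06], [0, 0, 0.15], 1],
])

```text
t: 2.6
tool_pos: [0.4009, -0.2321, 0.0122]
tool_rot: [-1.527, 0.42, -0.409]
contact_force: [-0.5, -0.7, 0.6]
opening: 0.0853
```

```bash
cat > look.py <<'E'
import sys; from h import *; from station import ctrl
n=sys.argv[1]; o=ctrl.get_obs(); print(where(o))
p=ctrl.get_image("top"); s=ctrl.get_image("scene")
pickle.dump((p,s),open(f"l{n}.pkl","wb"))
a=cv2.resize(p["img"][150:270,250:370,::-1],(400,400),interpolation=cv2.INTER_CUBIC)
b=cv2.resize(s["img"][170:290,240:360,::-1],(400,400),interpolation=cv2.INTER_CUBIC)
cv2.imwrite(f"pics/l{n}.png",np.hstack([a,b]))
E
python3 look.py 1
```

```text
{'t': 2.6, 'block': [-202.9, -58.4], 'z': np.float64(12.2), 'yaw': np.float64(-0.08), 'tilt': [-0.008, -1.0, 0.001], 'F': [-0.5, -0.7, 0.6], 'op': 0.0853}
```

View pics/l1.png

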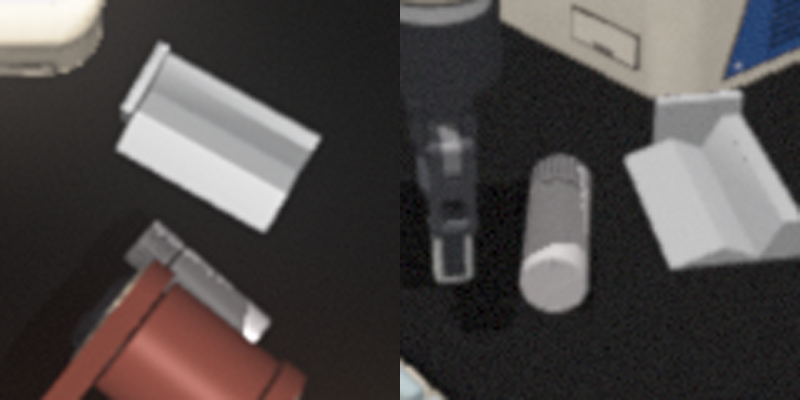

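```bash
python3 - <<'E'
from h import *
p,s=pickle.load(open("l1.pkl","rb")); vb=np.load("vb.npy")
for bx in(-.192,-.214):
  for z in(0,.012,.025): print(bx,z,[(proj(s,T2(vb,[[bx,by,z]]))[0]-[240,170])*3.333+[400,0] for by in(-.101,-.115)])
E
```

```text
-0.192 0 [array([465.53157065, 308.2766306 ]), array([468.21991296, 322.29770301])]
-0.192 0.012 [array([464.92525419, 292.52653432]), array([467.62453731, 306.41240691])]
-0.192 0.025 [array([464.25820123, 275.19870465]), array([466.96936674, 288.93171482])]
-0.214 0 [array([429.85225256, 311.91047705]), array([432.00710695, 326.03513693])]
-0.214 0.012 [array([428.97888276, 296.1335174 ]), array([431.13660012, 310.1228775 ])]
-0.214 0.025 [array([428.01797424, 278.77521763]), array([430.17861423, 292.61156177])]
```

arm_command([
  [[0.0, 0.012, 0], [0, 0, -0.5], 1],
  [[0.005, 0.016, 0], [0, 0, -0.5], 1],
  [[0.012, 0.016, 0], [0, 0, -0.5], 1],
  [[0.02, 0.016, 0], [0, 0, -0.5], 1],
  [[0.025, 0.016, 0], [0, 0, -0.5], 1],
])

```text
t: 3.2
tool_pos: [0.4271, -0.2473, 0.0016]
tool_rot: [-1.534, 0.405, -0.422]
contact_force: [-0.0, 0.1, 0.0]
opening: 0.0852
```

```bash
python3 look.py 2;  python3 - <<'E'
from h import *; from station import ctrl
print(to(ctrl.get_obs(),-.16,-.06,-.004))
E
```

```text
{'t': 3.2, 'block': [-172.6, -58.4], 'z': np.float64(1.6), 'yaw': np.float64(0.0), 'tilt': [0.012, -1.0, -0.0], 'F': [-0.0, 0.1, 0.0], 'op': 0.0852}
([0.013, 0.0054, -0.0015], [0.01, -0.0, 0.62])
```

View pics/l2.png

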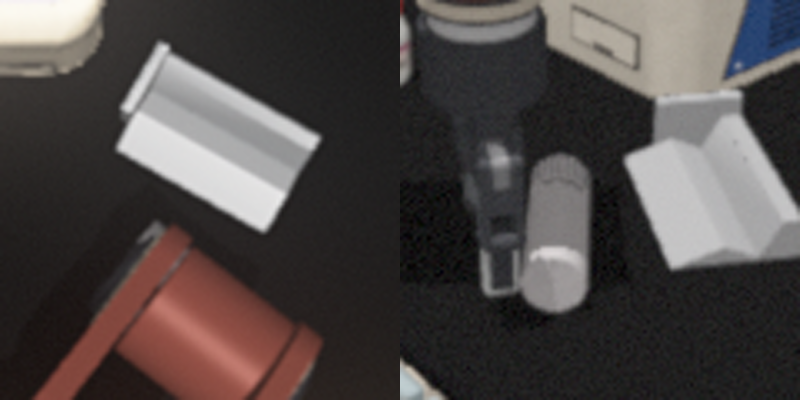

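arm_command([
  [[0.002, 0.005, -0.001], [0, 0, 0.6], 1],
  [[0.005, 0.005, -0.001], [0, 0, 0.6], 1],
  [[0.008, 0.005, -0.001], [0, 0, 0.6], 1],
  [[0.011, 0.005, -0.001], [0, 0, 0.6], 1],
  [[0.014, 0.005, -0.001], [0, 0, 0.6], 1],
])

```text
t: 3.8
tool_pos: [0.4386, -0.2552, -0.0036]
tool_rot: [-1.531, 0.413, -0.414]
contact_force: [-0.8, 0.6, -0.0]
opening: 0.0855
```

```bash
python3 look.py 3;  python3 - <<'E'
from h import *; from station import ctrl
print(to(ctrl.get_obs(),-.14,-.06,-.004))
E
```

```text
{'t': 3.8, 'block': [-158.8, -59.5], 'z': np.float64(-3.6), 'yaw': np.float64(-0.0), 'tilt': [0.0, -1.0, -0.0], 'F': [-0.8, 0.6, -0.0], 'op': 0.0855}
([0.0184, 0.0006, -0.0005], [0.02, -0.0, 0.06])
```

View pics/l3.png

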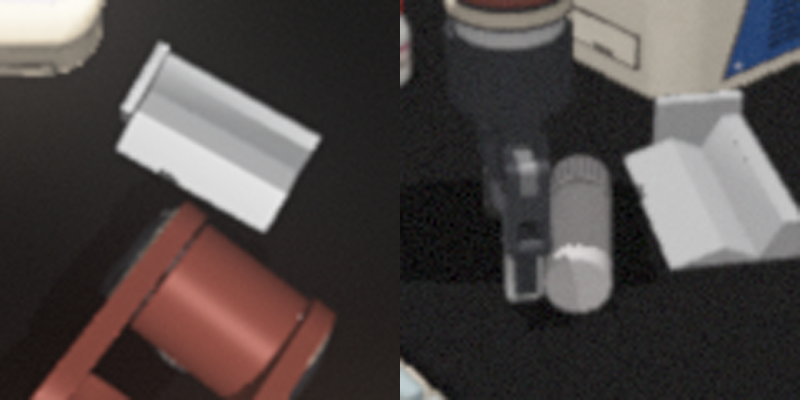

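arm_command([
  [[0.004, 0.0, 0], [0, 0, 0], 1],
  [[0.007, 0.0, 0], [0, 0, 0], 1],
  [[0.01, 0.0, 0], [0, 0, 0], 1],
  [[0.013, 0.0, 0], [0, 0, 0], 1],
  [[0.016, 0.0, 0], [0, 0, 0], 1],
])

```text
t: 4.4
tool_pos: [0.4529, -0.2636, -0.0034]
tool_rot: [-1.532, 0.413, -0.414]
contact_force: [0.4, -0.3, 0.1]
opening: 0.0858
```

```bash
python3 look.py 4
```

```text
{'t': 4.4, 'block': [-142.2, -59.5], 'z': np.float64(-3.4), 'yaw': np.float64(-0.0), 'tilt': [0.001, -1.0, -0.0], 'F': [0.4, -0.3, 0.1], 'op': 0.0858}
```

View pics/l4.png

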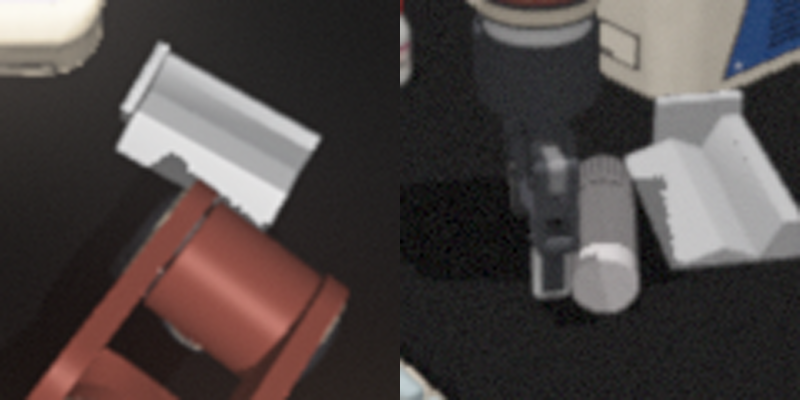

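```bash
python3 - <<'E'
from h import *
p,s=pickle.load(open("l4.pkl","rb")); vb=np.load("vb.npy")
print(inv2(vb,ray(s,(302.1,254.9),.02)))
# overlay model outline at hypothesised poses
def ov(cx,cy,yaw,name):
    im=cv2.resize(s["img"][170:290,240:360,::-1],(800,800),interpolation=cv2.INTER_CUBIC)
    a=np.linspace(0,2*np.pi,60); 
    for e in(-.06,.06):
        P=np.c_[.02*np.cos(a),0*a+e,.02+.02*np.sin(a)]
        c,sn=np.cos(yaw),np.sin(yaw); Q=np.c_[cx+c*P[:,0]-sn*P[:,1],cy+sn*P[:,0]+c*P[:,1],P[:,2]]
        q=((proj(s,T2(vb,Q))-[240,170]+.5)*800/120).astype(int)
        cv2.polylines(im,[q],True,(0,0,255),1)
    cv2.imwrite(name,im[200:,200:800])
f=inv2(vb,ray(s,(302.1,254.9),.02))[0]
yw=np.radians(-6); ov(f[0]-.06*np.sin(yw),f[1]+.06*np.cos(yw),yw,"pics/ov4.png")
E
```

```text
[[-0.1070218  -0.11634083]]
```

View pics/ov4.png

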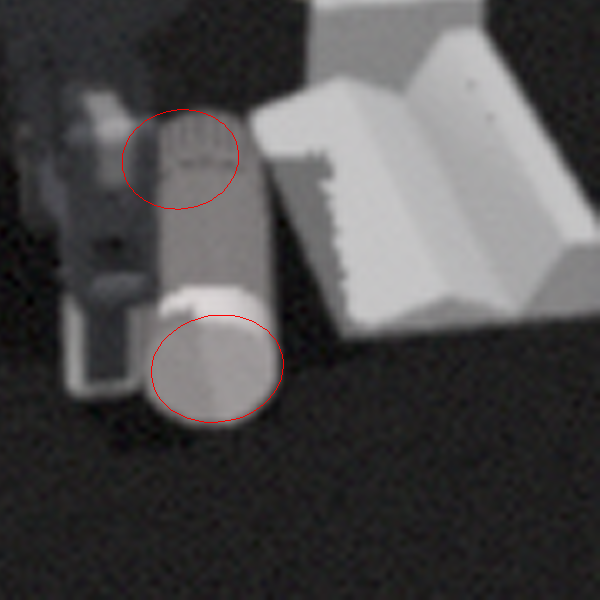

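arm_command([
  [[0.003, 0.0, 0], [0, 0, 0], 1],
  [[0.006, 0.0, 0], [0, 0, 0], 1],
  [[0.009, 0.0, 0], [0, 0, 0], 1],
  [[0.012, 0.0, 0], [0, 0, 0], 1],
  [[0.015, 0.0, 0], [0, 0, 0], 1],
])

```text
t: 5.0
tool_pos: [0.4663, -0.2714, -0.0032]
tool_rot: [-1.532, 0.412, -0.414]
contact_force: [-0.7, 0.4, 0.3]
opening: 0.0853
```

arm_command([
  [[0.003, 0.0, 0], [0, 0, 0], 1],
  [[0.006, 0.0, 0], [0, 0, 0], 1],
  [[0.009, 0.0, 0], [0, 0, 0], 1],
  [[0.012, 0.0, 0], [0, 0, 0], 1],
  [[0.015, 0.0, 0], [0, 0, 0], 1],
])

```text
t: 5.5
tool_pos: [0.4793, -0.279, -0.0033]
tool_rot: [-1.532, 0.413, -0.414]
contact_force: [-0.7, -0.6, 0.1]
opening: 0.0852
```

```bash
cat >look.py <<'E'
import sys; from h import *; from station import ctrl
n=sys.argv[1]; o=ctrl.get_obs(); print(where(o))
s=ctrl.get_image("scene")
pickle.dump(s,open(f"l{n}.pkl","wb"))
cv2.imwrite(f"pics/l{n}.png",cv2.resize(s["img"][190:290,260:380,::-1],(720,600),interpolation=cv2.INTER_CUBIC))
E
python3 look.py 5
```

```text
{'t': 5.5, 'block': [-111.6, -59.6], 'z': np.float64(-3.3), 'yaw': np.float64(-0.0), 'tilt': [0.001, -1.0, -0.0], 'F': [-0.7, -0.6, 0.1], 'op': 0.0852}
```

View pics/l5.png

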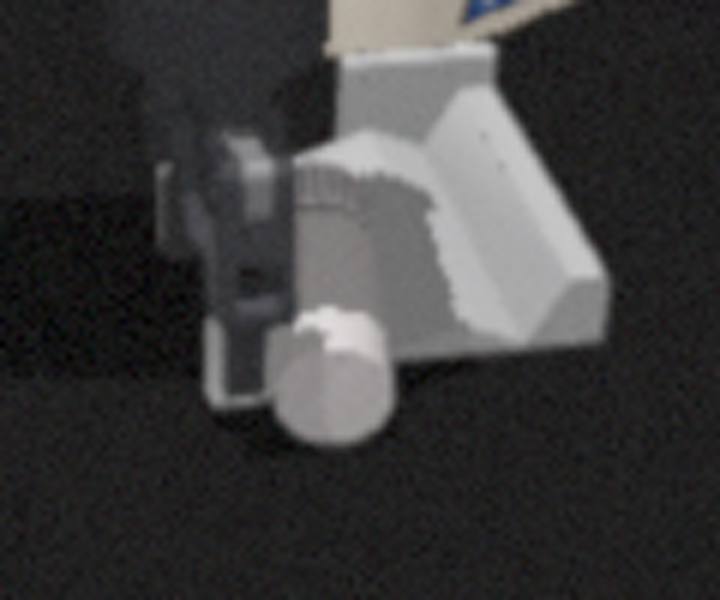

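```bash
cat >> h.py <<'E'
def overlay(s,poses,name,o=(260,190),sz=(120,100),k=6):
    """poses: block-frame (cx,cy,cz,yaw deg,pitch deg)"""
    vb=np.load("vb.npy")
    im=cv2.resize(s["img"][o[1]:o[1]+sz[1],o[0]:o[0]+sz[0],::-1],(sz[0]*k,sz[1]*k),interpolation=cv2.INTER_CUBIC)
    a=np.linspace(0,2*np.pi,60)
    for i,(cx,cy,cz,yw,pt) in enumerate(poses):
        Rm=R.from_euler('ZX',[yw,pt],degrees=True)
        for e in(-.06,.06):
            Q=Rm.apply(np.c_[.02*np.cos(a),0*a+e,.02*np.sin(a)])+[cx,cy,cz]
            q=((proj(s,T2(vb,Q))-o+.5)*k).round().astype(int)
            cv2.polylines(im,[q],True,[(0,0,255),(0,255,0),(255,128,0)][i],1)
    cv2.imwrite(name,im)
E
python3 - <<'E'
from h import *
s=pickle.load(open("l5.pkl","rb")); vb=np.load("vb.npy")
uv=np.array([333,385])/6-.5+[260,190]; f=inv2(vb,ray(s,uv,.02))[0]; print(f)
ps=[]
for yw in(-12,-6,-1):
    y=np.radians(yw); ps.append((f[0]-.06*np.sin(y),f[1]+.06*np.cos(y),.02,yw,0))
print(ps); overlay(s,ps,"pics/ov5.png")
E
```

```text
[-0.08042025 -0.1165627 ]
[(np.float64(-0.06794555024993434), np.float64(-0.05787384839908708), 0.02, -12, 0), (np.float64(-0.07414854390294069), np.float64(-0.05689139072101903), 0.02, -6, 0), (np.float64(-0.07937310731276288), np.float64(-0.05657184273373195), 0.02, -1, 0)]
```

View pics/ov5.png

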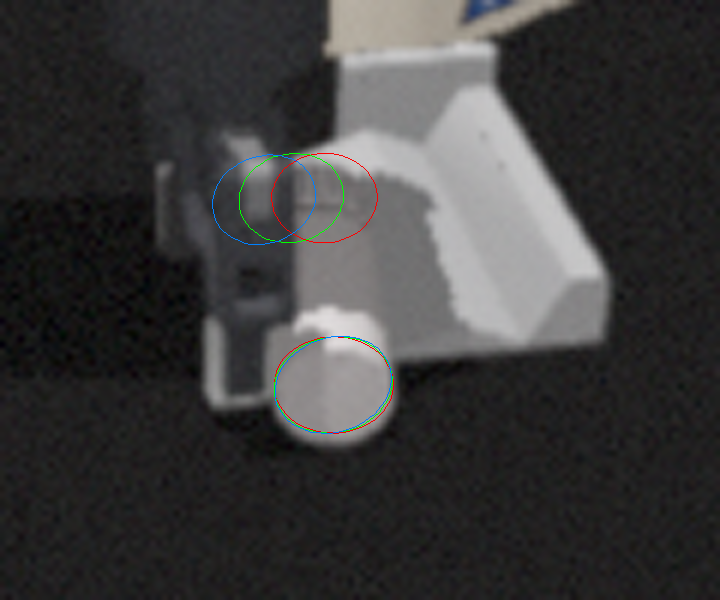

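arm_command([
  [[0.003, 0.0, 0], [0, 0, 0], 1],
  [[0.006, 0.0, 0], [0, 0, 0], 1],
  [[0.009, 0.0, 0], [0, 0, 0], 1],
  [[0.012, 0.0, 0], [0, 0, 0], 1],
  [[0.012, 0.0, 0], [0, 0, 0], 1],
])

```text
t: 6.05
tool_pos: [0.4905, -0.2857, -0.003]
tool_rot: [-1.532, 0.412, -0.415]
contact_force: [-0.8, 0.3, -0.6]
opening: 0.0854
```

```bash
python3 look.py 6
```

```text
{'t': 6.05, 'block': [-98.5, -59.6], 'z': np.float64(-3.0), 'yaw': np.float64(-0.0), 'tilt': [0.002, -1.0, -0.0], 'F': [-0.8, 0.3, -0.6], 'op': 0.0854}
```

View pics/l6.png

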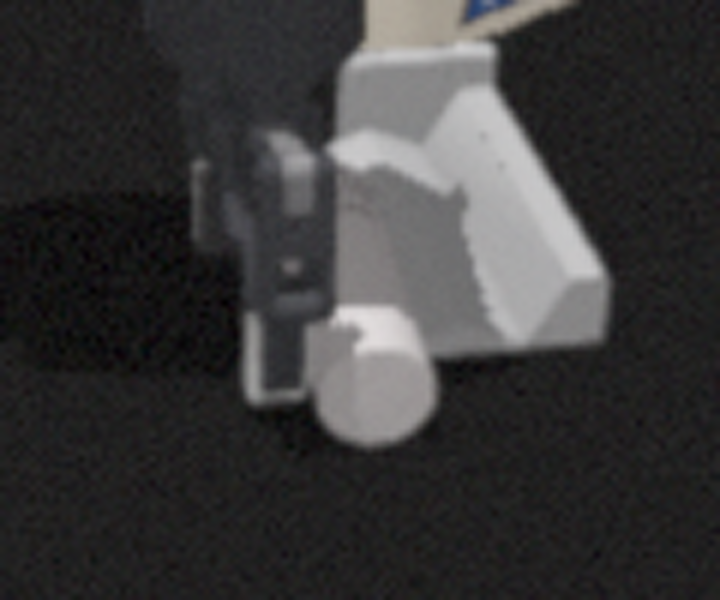

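arm_command([
  [[0.003, 0.0, 0], [0, 0, 0], 1],
  [[0.006, 0.0, 0], [0, 0, 0], 1],
  [[0.009, 0.0, 0], [0, 0, 0], 1],
  [[0.012, 0.0, 0], [0, 0, 0], 1],
  [[0.012, 0.0, 0], [0, 0, 0], 1],
])

```text
t: 6.6
tool_pos: [0.4995, -0.2906, -0.0035]
tool_rot: [-1.53, 0.415, -0.411]
contact_force: [-4.8, 3.3, 4.2]
opening: 0.0851
```

```bash
python3 look.py 7
```

```text
{'t': 6.6, 'block': [-88.2, -59.4], 'z': np.float64(-3.5), 'yaw': np.float64(0.02), 'tilt': [-0.002, -1.0, 0.0], 'F': [-4.8, 3.3, 4.2], 'op': 0.0851}
```

View pics/l7.png

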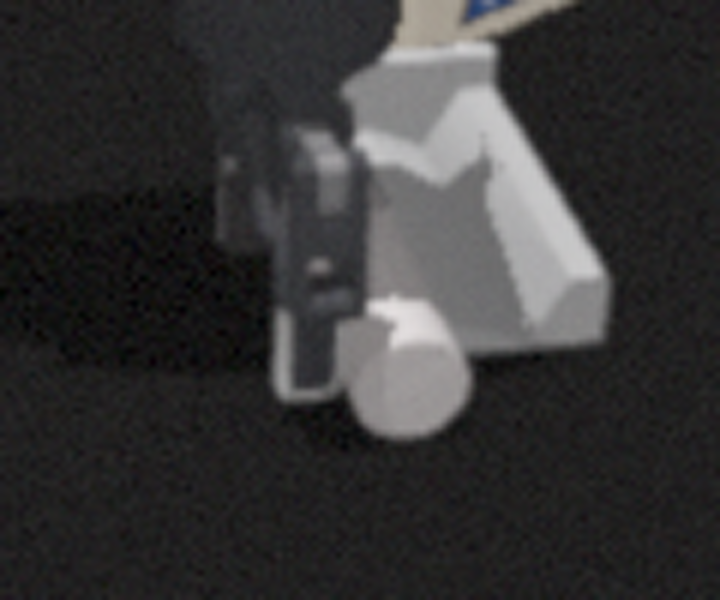

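```bash
python3 - <<'E'
from h import *
s=pickle.load(open("l7.pkl","rb")); vb=np.load("vb.npy")
uv=np.array([410,382])/6-.5+[260,190]; f=inv2(vb,ray(s,uv,.021))[0]; print(f)
ps=[]
for yw in(-12,-6,-1):
    y=np.radians(yw); ps.append((f[0]-.06*np.sin(y),f[1]+.06*np.cos(y),.022,yw,0))
print(ps); overlay(s,ps,"pics/ov7.png")
E
```

```text
[-0.0548223 -0.1205132]
[(np.float64(-0.0423476005253581), np.float64(-0.061824347725546146), 0.022, -12, 0), (np.float64(-0.04855059417836446), np.float64(-0.060841890047478094), 0.022, -6, 0), (np.float64(-0.053775157588186656), np.float64(-0.06052234206019101), 0.022, -1, 0)]
```

View pics/ov7.png

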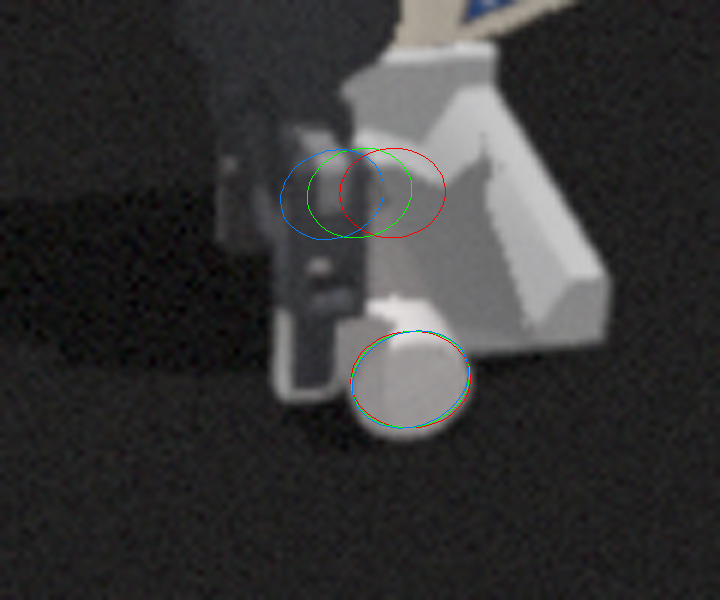

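arm_command([
  [[0.003, 0.0, 0], [0, 0, 0], 1],
  [[0.006, -0.001, 0], [0, 0, 0], 1],
  [[0.009, -0.002, 0], [0, 0, 0], 1],
  [[0.012, -0.003, 0], [0, 0, 0], 1],
  [[0.014, -0.004, 0], [0, 0, 0], 1],
])

```text
t: 7.15
tool_pos: [0.5103, -0.2966, -0.0001]
tool_rot: [-1.529, 0.418, -0.407]
contact_force: [-5.6, 3.0, 4.5]
opening: 0.0853
```

```bash
python3 look.py 8
```

```text
{'t': 7.15, 'block': [-75.9, -59.1], 'z': np.float64(-0.1), 'yaw': np.float64(0.04), 'tilt': [-0.007, -1.0, 0.0], 'F': [-5.6, 3.0, 4.5], 'op': 0.0853}
```

View pics/l8.png

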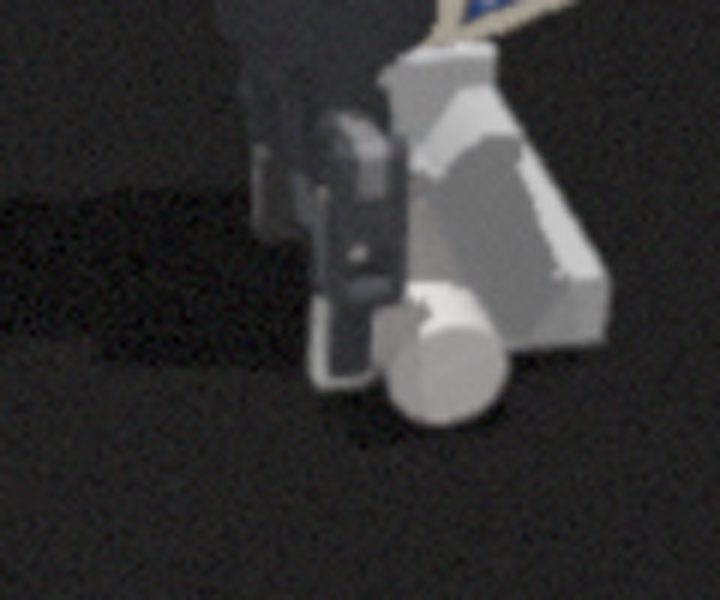

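arm_command([
  [[0.003, -0.001, 0], [0, 0, 0.2], 1],
  [[0.006, -0.002, 0], [0, 0, 0.4], 1],
  [[0.009, -0.003, 0], [0, 0, 0.4], 1],
  [[0.012, -0.004, 0], [0, 0, 0.4], 1],
  [[0.015, -0.004, 0], [0, 0, 0.4], 1],
])

```text
t: 7.7
tool_pos: [0.5228, -0.3036, 0.0039]
tool_rot: [-1.526, 0.425, -0.399]
contact_force: [-3.0, 1.9, 2.1]
opening: 0.0853
```

```bash
python3 look.py 9
```

```text
{'t': 7.7, 'block': [-61.6, -58.9], 'z': np.float64(3.9), 'yaw': np.float64(0.06), 'tilt': [-0.017, -1.0, 0.001], 'F': [-3.0, 1.9, 2.1], 'op': 0.0853}
```

View pics/l9.png

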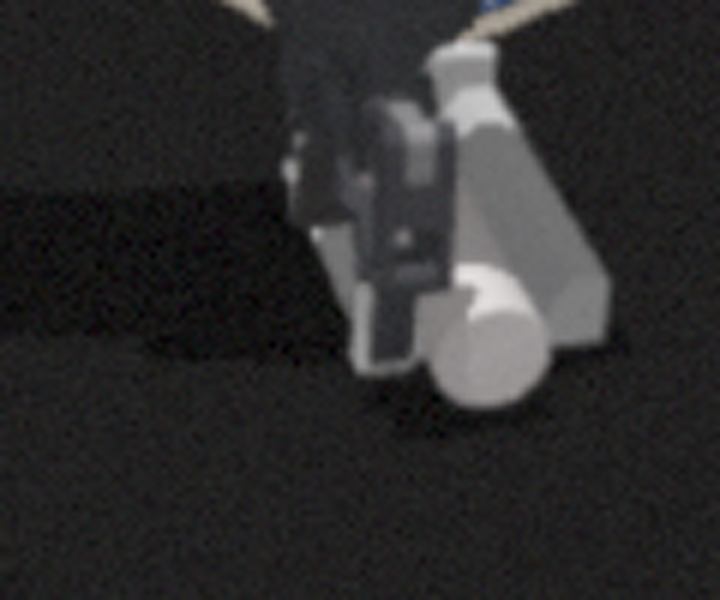

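arm_command([
  [[0.003, -0.001, 0], [0, 0, -0.4], 1],
  [[0.006, -0.001, 0], [0, 0, -0.8], 1],
  [[0.008, -0.002, 0], [0, 0, -1], 1],
  [[0.01, -0.002, 0], [0, 0, -1], 1],
  [[0.012, -0.002, 0], [0, 0, -1], 1],
])

```text
t: 8.25
tool_pos: [0.5347, -0.3107, 0.0061]
tool_rot: [-1.532, 0.409, -0.416]
contact_force: [0.4, -0.9, 0.5]
opening: 0.0855
```

```bash
python3 look.py 10
```

```text
{'t': 8.25, 'block': [-47.8, -59.1], 'z': np.float64(6.1), 'yaw': np.float64(0.05), 'tilt': [0.004, -1.0, 0.001], 'F': [0.4, -0.9, 0.5], 'op': 0.0855}
```

View pics/l10.png

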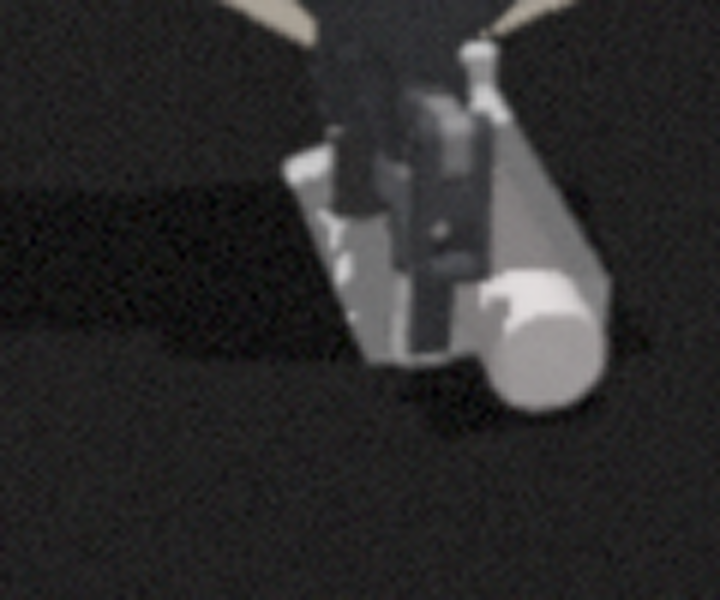

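arm_command([
  [[-0.015, 0.0, 0], [0, 0, 0], 1],
  [[-0.03, -0.03, 0], [0, 0, 0.2], 1],
  [[-0.03, -0.07, 0], [0, 0, 0.2], 1],
  [[-0.03, -0.1, -0.04], [0, 0, 0.2], 0.5],
  [[-0.03, -0.1, -0.09], [0, 0, 0.2], 0],
])

```text
t: 8.8
tool_pos: [0.4664, -0.3756, 0.1125]
tool_rot: [-1.537, 0.401, -0.418]
contact_force: [0.2, -0.1, -0.1]
opening: 0.0589
```

```bash
python3 look.py 11; python3 - <<'E'
from h import *; from station import ctrl
o=ctrl.get_obs(); print(to(o,-.009,-.16,.1))
s=pickle.load(open("l11.pkl","rb")); overlay(s,[(-.008,-.062,.028,0,0)],"pics/ov11.png")
p=ctrl.get_image("top");cv2.imwrite("pics/t11.png",cv2.resize(p["img"][140:280,240:380,::-1],(600,600),interpolation=cv2.INTER_CUBIC))
E
```

```text
{'t': 8.8, 'block': [-74.2, -149.5], 'z': np.float64(112.5), 'yaw': np.float64(0.28), 'tilt': [0.012, -1.0, -0.002], 'F': [0.2, -0.1, -0.1], 'op': 0.0589}
([0.0665, 0.0109, -0.0024], [0.4, -0.1, 0.5])
```

View pics/ov11.png

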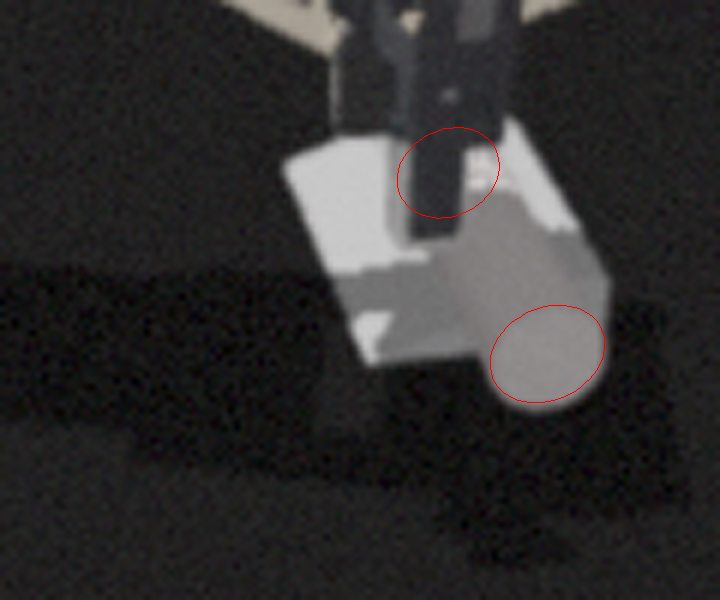

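View pics/t11.png

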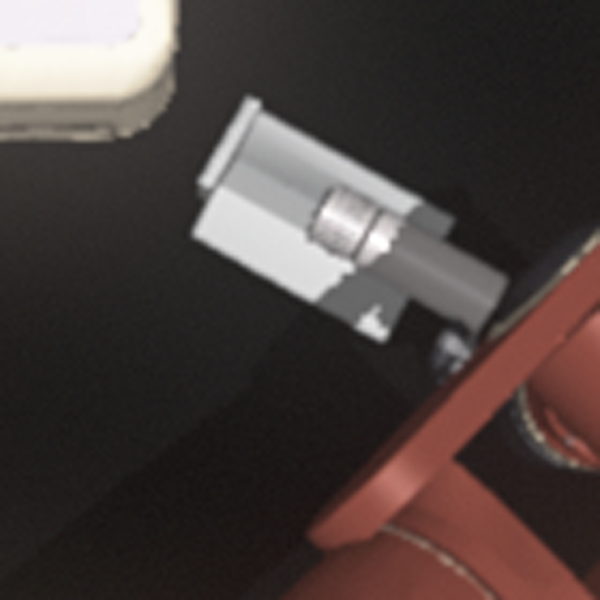

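arm_command([
  [[0.04, 0.0, -0.015], [0.4, 0, 0.5], 0],
  [[0.066, 0.011, -0.015], [0.4, 0, 0.5], 0],
  [[0.066, 0.03, -0.015], [0.4, 0, 0.5], 0],
  [[0.066, 0.04, -0.015], [0.4, 0, 0.5], 0],
  [[0.066, 0.04, -0.015], [0.4, 0, 0.5], 0],
])

```text
t: 9.4
tool_pos: [0.51, -0.4228, 0.0655]
tool_rot: [-1.522, 0.421, -0.41]
contact_force: [0.3, 1.4, -0.3]
opening: -0.0
```

```bash
python3 look.py 12; python3 - <<'E'
from h import *; from station import ctrl
o=ctrl.get_obs(); print(to(o,-.009,-.165,.017))
p=ctrl.get_image("top");cv2.imwrite("pics/t12.png",cv2.resize(p["img"][140:280,240:380,::-1],(600,600),interpolation=cv2.INTER_CUBIC))
E
```

```text
{'t': 9.4, 'block': [-12.7, -168.3], 'z': np.float64(65.5), 'yaw': np.float64(-0.22), 'tilt': [-0.009, -1.0, 0.006], 'F': [0.3, 1.4, -0.3], 'op': -0.0}
([0.0032, 0.0501, 0.0034], [-0.32, -0.22, -0.38])
```

View pics/l12.png

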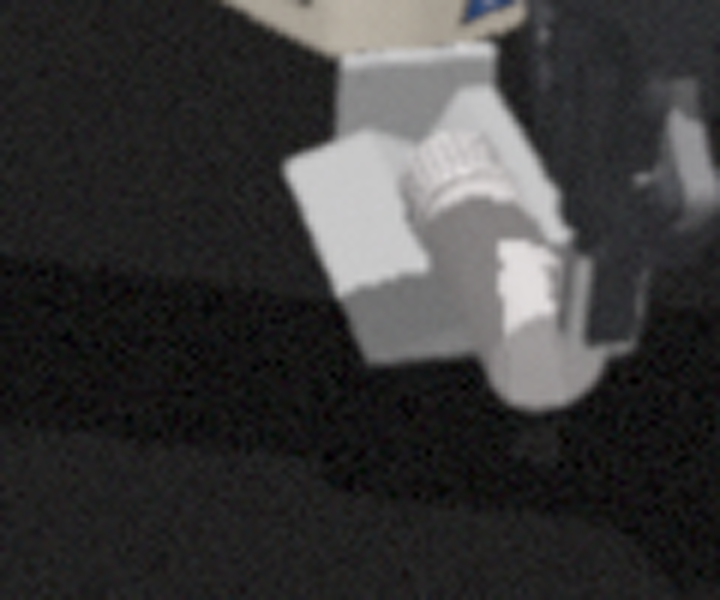

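View pics/t12.png

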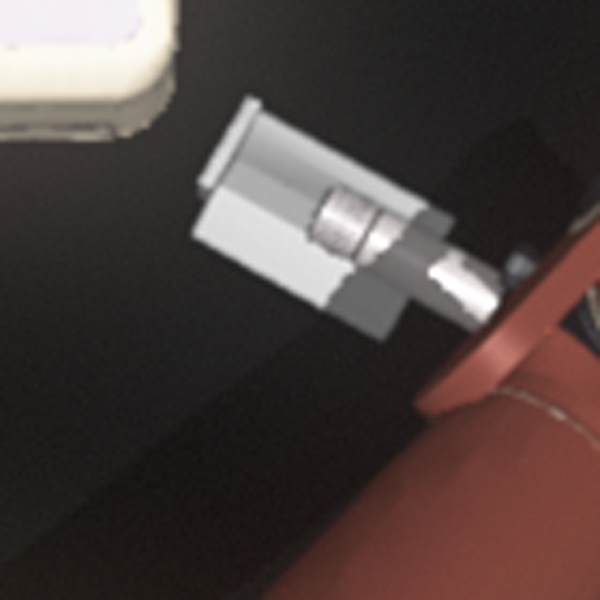

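arm_command([
  [[0.003, 0.02, 0], [-0.3, -0.2, -0.4], 0],
  [[0.003, 0.04, 0], [-0.3, -0.2, -0.4], 0],
  [[0.003, 0.05, 0.003], [-0.3, -0.2, -0.4], 0],
  [[0.003, 0.05, 0.008], [-0.3, -0.2, -0.4], 0],
  [[0.003, 0.05, 0.013], [-0.3, -0.2, -0.4], 0],
])

```text
t: 10.0
tool_pos: [0.5208, -0.414, 0.0194]
tool_rot: [-1.532, 0.411, -0.416]
contact_force: [1.1, 1.1, -0.6]
opening: -0.0001
```

```bash
python3 look.py 13; python3 - <<'E'
from h import *; from station import ctrl
o=ctrl.get_obs(); print(to(o,-.009,-.14,.017))
E
```

```text
{'t': 10.0, 'block': [-7.8, -155.3], 'z': np.float64(19.4), 'yaw': np.float64(-0.02), 'tilt': [0.004, -1.0, -0.001], 'F': [1.1, 1.1, -0.6], 'op': -0.0001}
([-0.0016, 0.0029, 0.0146], [0.02, 0.01, 0.27])
```

View pics/l13.png

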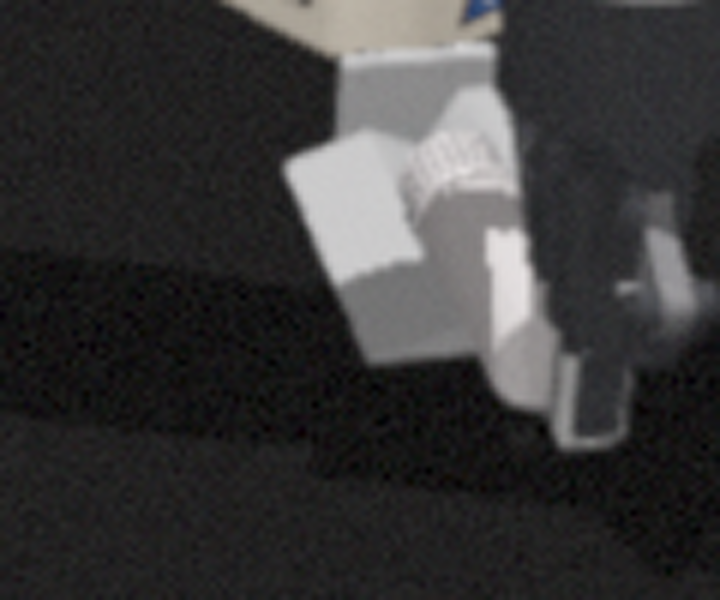

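arm_command([
  [[-0.001, 0.002, 0.005], [0, 0, 0.2], 0],
  [[-0.001, 0.002, 0.01], [0, 0, 0.2], 0],
  [[-0.001, 0.002, 0.015], [0, 0, 0.2], 0],
  [[-0.001, 0.002, 0.019], [0, 0, 0.2], 0],
  [[-0.001, 0.002, 0.023], [0, 0, 0.2], 0],
])

```text
t: 10.55
tool_pos: [0.5324, -0.3937, 0.0185]
tool_rot: [-1.533, 0.412, -0.414]
contact_force: [-2.4, -3.3, 2.4]
opening: -0.0001
```

```bash
python3 look.py 14; python3 - <<'E'
from h import *; from station import ctrl
o=ctrl.get_obs(); print(to(o,-.009,-.11,.017))
E
```

```text
{'t': 10.55, 'block': [-8.0, -132.0], 'z': np.float64(18.5), 'yaw': np.float64(0.02), 'tilt': [0.002, -1.0, -0.002], 'F': [-2.4, -3.3, 2.4], 'op': -0.0001}
([-0.001, 0.0014, 0.0213], [0.05, 0.02, 0.12])
```

View pics/l14.png

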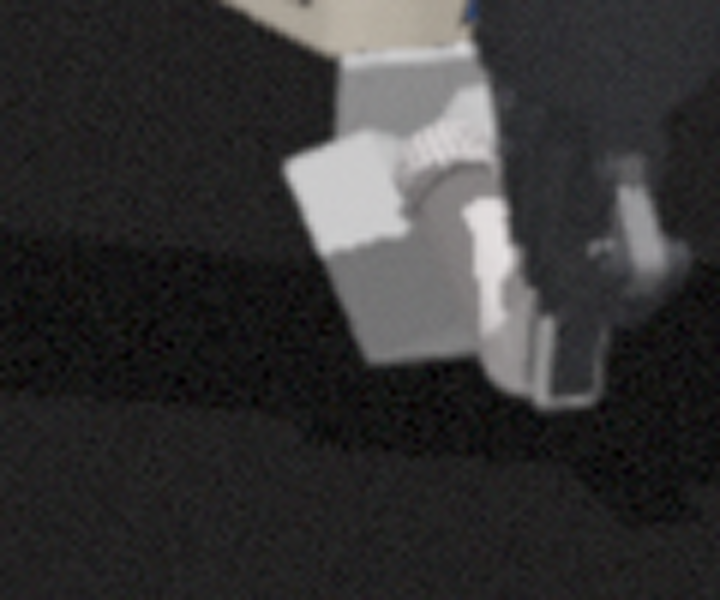

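arm_command([
  [[-0.001, 0.001, 0.004], [0, 0, 0.1], 0],
  [[-0.001, 0.001, 0.008], [0, 0, 0.1], 0],
  [[-0.001, 0.001, 0.012], [0, 0, 0.1], 0],
  [[-0.001, 0.001, 0.016], [0, 0, 0.1], 0],
  [[-0.001, 0.001, 0.02], [0, 0, 0.1], 0],
])

```text
t: 11.1
tool_pos: [0.5421, -0.3752, 0.0175]
tool_rot: [-1.532, 0.413, -0.413]
contact_force: [-1.4, -3.3, 1.7]
opening: -0.0001
```

arm_command([
  [[0, 0, 0.004], [0, 0, 0], 0],
  [[0, 0, 0.008], [0, 0, 0], 0],
  [[0, 0, 0.012], [0, 0, 0], 0],
  [[0, 0, 0.016], [0, 0, 0], 0],
  [[0, 0, 0.02], [0, 0, 0], 0],
])

```text
t: 11.6
tool_pos: [0.5523, -0.3576, 0.0175]
tool_rot: [-1.532, 0.413, -0.413]
contact_force: [-0.0, -3.3, 1.3]
opening: -0.0
```

```bash
python3 look.py 15; python3 - <<'E'
from h import *; from station import ctrl
o=ctrl.get_obs(); print(to(o,-.009,-.08,.017))
E
```

```text
{'t': 11.6, 'block': [-8.9, -90.7], 'z': np.float64(17.5), 'yaw': np.float64(0.03), 'tilt': [0.001, -1.0, -0.001], 'F': [-0.0, -3.3, 1.3], 'op': -0.0}
([0.0, 0.0004, 0.01], [0.02, 0.05, 0.02])
```

View pics/l15.png

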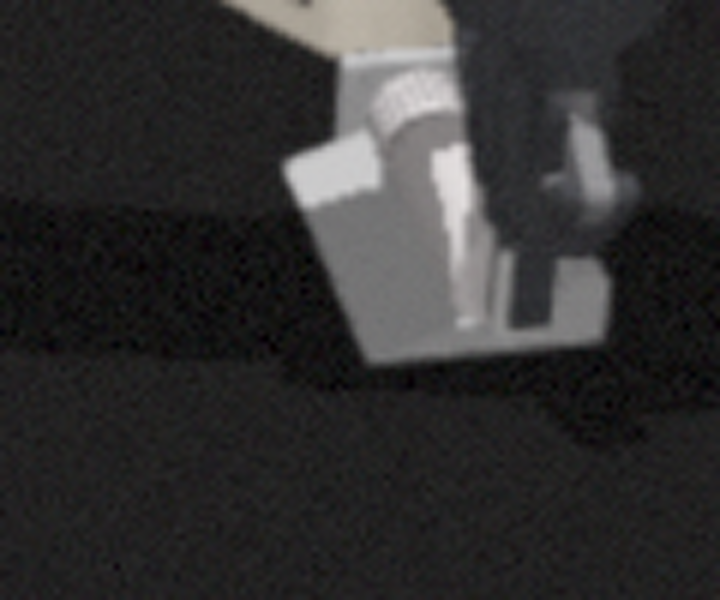

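arm_command([
  [[0, 0, 0.003], [0, 0, 0], 0],
  [[0, 0, 0.005], [0, 0, 0], 0],
  [[0, 0, 0.007], [0, 0, 0], 0],
  [[0, 0, 0.009], [0, 0, 0], 0],
  [[0, 0, 0.011], [0, 0, 0], 0],
])

```text
t: 12.15
tool_pos: [0.5582, -0.3473, 0.0174]
tool_rot: [-1.531, 0.413, -0.413]
contact_force: [-1.1, -3.1, 1.2]
opening: -0.0
```

arm_command([
  [[0, 0, 0.002], [0, 0, 0], 0],
  [[0, 0, 0.003], [0, 0, 0], 0],
  [[0, 0, 0.004], [0, 0, 0], 0],
])

```text
t: 12.45
tool_pos: [0.5602, -0.3438, 0.0174]
tool_rot: [-1.532, 0.412, -0.413]
contact_force: [-0.9, -3.6, 1.4]
opening: -0.0002
```

```bash
python3 look.py 16
```

```text
{'t': 12.45, 'block': [-9.0, -74.8], 'z': np.float64(17.4), 'yaw': np.float64(0.04), 'tilt': [0.0, -1.0, -0.0], 'F': [-0.9, -3.6, 1.4], 'op': -0.0002}
```

View pics/l16.png

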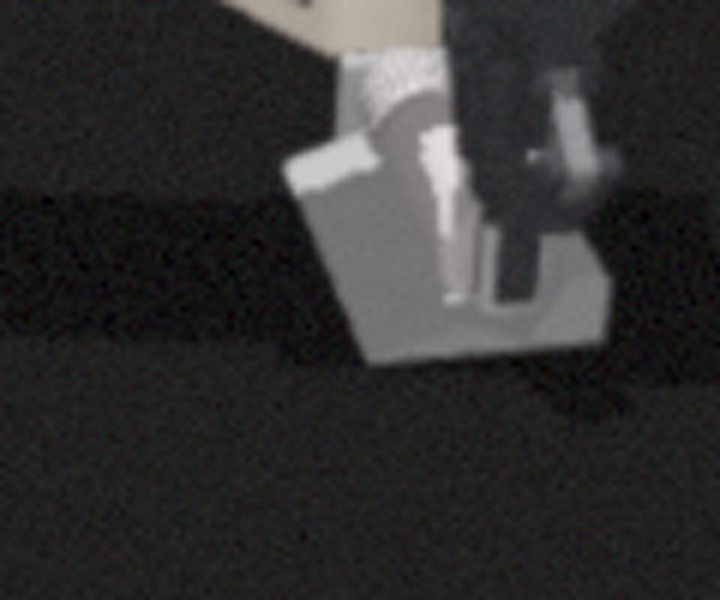

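arm_command([
  [[0, 0, 0.001], [0, 0, 0], 0],
  [[0, 0, 0.002], [0, 0, 0], 0],
  [[0, 0, 0.003], [0, 0, 0], 0],
])

```text
t: 12.8
tool_pos: [0.5608, -0.3427, 0.0174]
tool_rot: [-1.535, 0.413, -0.412]
contact_force: [-5.8, -10.4, 1.9]
opening: 0.0002
```

arm_command([
  [[0, 0, 0.001], [0, 0, 0], 0],
  [[0, 0, 0.002], [0, 0, 0], 0],
])

```text
t: 13.0
tool_pos: [0.5608, -0.3428, 0.0174]
tool_rot: [-1.539, 0.414, -0.411]
contact_force: [-5.6, -10.2, 1.4]
opening: -0.0
```

```bash
python3 look.py 17
```

```text
{'t': 13.0, 'block': [-9.0, -73.7], 'z': np.float64(17.4), 'yaw': np.float64(0.08), 'tilt': [0.0, -1.0, -0.008], 'F': [-5.6, -10.2, 1.4], 'op': -0.0}
```

View pics/l17.png

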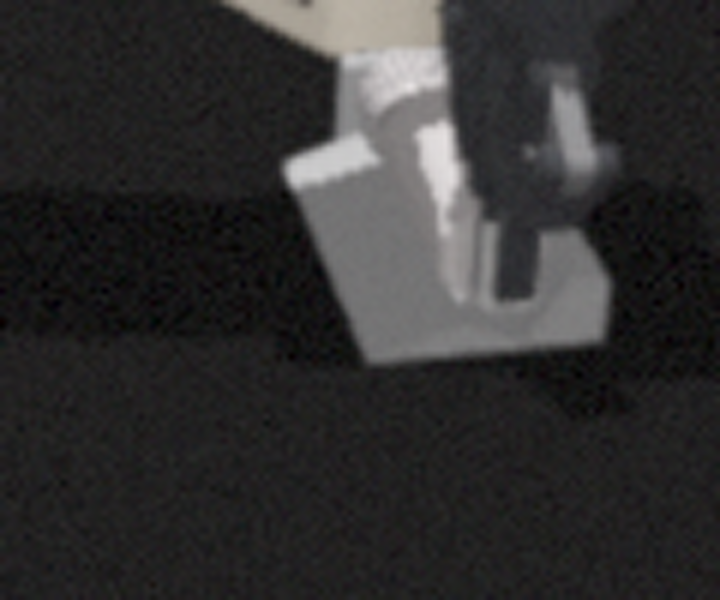

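arm_command([
  [[0, 0, -0.015], [0, 0, 0], 0],
  [[0, 0, -0.05], [0, 0, 0], 0],
  [[0, -0.03, -0.09], [0, 0, 0], 0],
  [[0, -0.08, -0.12], [0, 0, 0], 0],
  [[0, -0.12, -0.15], [0, 0, 0], 0],
])

```text
t: 13.55
tool_pos: [0.487, -0.4674, 0.1318]
tool_rot: [-1.536, 0.415, -0.41]
contact_force: [-0.4, -0.6, 0.8]
opening: -0.0002
```

arm_command([
  [[-0.06, -0.05, -0.05], [0, 0, 0], 0],
  [[-0.12, -0.05, -0.1], [0, 0, 0], 0],
  [[-0.12, -0.05, -0.1], [0, 0, 0], 0],
  [[-0.12, -0.05, -0.1], [0, 0, 0], 0],
])

```text
t: 13.95
tool_pos: [0.3301, -0.4941, 0.1834]
tool_rot: [-1.535, 0.418, -0.412]
contact_force: [0.4, 0.0, 0.1]
opening: -0.0001
```

```bash
python3 look.py 18; python3 - <<'E'
from h import *; from station import ctrl
s=pickle.load(open("l18.pkl","rb")); overlay(s,[(-.008,0,.028,0,0),(-.008,-.006,.028,0,0)],"pics/ov18.png")
p=ctrl.get_image("top");cv2.imwrite("pics/t18.png",cv2.resize(p["img"][140:280,240:380,::-1],(600,600),interpolation=cv2.INTER_CUBIC))
for t in ["reagent_bottle","coverslip_box","specimen_cup"]:
    print(t,[(b["position"],round(b["confidence"],2)) for b in ctrl.boxes_of(p,t)][:2])
E
```

```text
{'t': 13.95, 'block': [-132.3, -320.5], 'z': np.float64(183.4), 'yaw': np.float64(-0.1), 'tilt': [-0.002, -1.0, -0.005], 'F': [0.4, 0.0, 0.1], 'op': -0.0001}
reagent_bottle [([220.0, 200.7], 0.51), ([186.8, 312.8], 0.17)]
coverslip_box [([208.0, 401.3], 0.53)]
specimen_cup [([213.4, 152.0], 0.6)]
```

View pics/ov18.png

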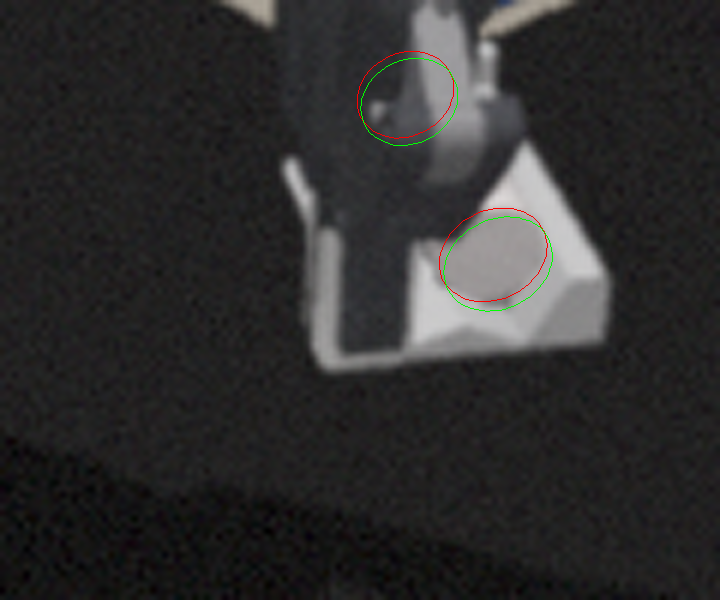

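View pics/t18.png

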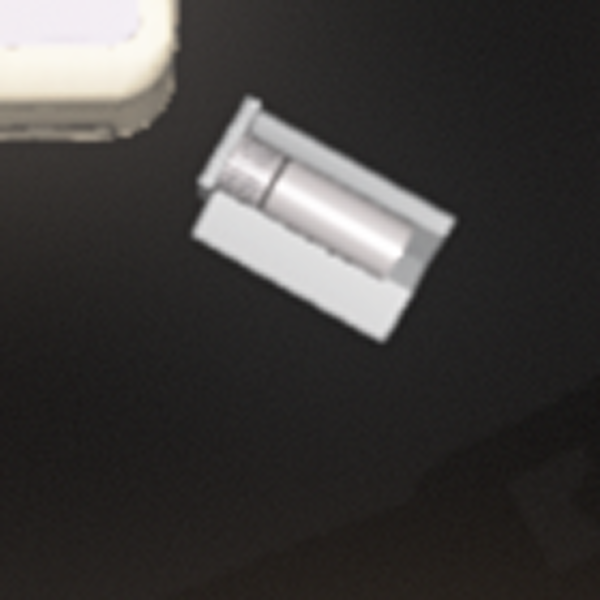

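```bash
python3 - <<'E'
from h import *; from station import ctrl
a=pickle.load(open("top0.pkl","rb"))["img"]; p=ctrl.get_image("top")["img"]
for n,(r,c) in dict(bottle=(217,202),cup=(211,148),box=(211,404)).items():
    t=a[r-14:r+14,c-14:c+14]; w=p[r-30:r+30,c-30:c+30]
    m=cv2.matchTemplate(w,t,cv2.TM_CCOEFF_NORMED); _,v,_,l=cv2.minMaxLoc(m); print(n,v,l[0]-16,l[1]-16)
o=ctrl.get_obs(); print(where(o)); ctrl.finish_job()
E
```

```text
bottle 0.9984060525894165 0 0
cup 0.9999367594718933 0 0
box 0.9997206926345825 0 0
{'t': 14.25, 'block': [-129.3, -317.2], 'z': np.float64(181.7), 'yaw': np.float64(0.15), 'tilt': [-0.003, -1.0, -0.004], 'F': [-0.4, -0.8, -0.6], 'op': 0.0001}
the job is handed in; nothing more can be done
```

I rolled the cylinder across the bench by pushing its side with the open fingers, then up the ramp and over the lip into the groove. With the fingers shut, I then pushed its free end until it met the stop plate. I backed the arm clear and handed the job in at about 14 s of the 45 s allowed. The station gave no verdict.

**What the last checks showed:**
- **Against the stop:** the wrist force rose from about 4 N to 12 N and the fingers stopped moving about where the seated position puts the free end. The final pictures show the cap at the plate. The free end matches the outline drawn for the seated position.
- **Seated in the groove:** before I pushed the end, the pictures showed it parallel to the groove, with its middle about 65 mm short of its final place.
- **Other things on the bench:** comparing the top view before and after shows no shift of the bottle, box or cup.

**What disagreed or is not certain:**
- **Cup position:** the detector put the cup about 4 pixels away from where it started, but the direct image comparison showed no movement, so I took that as detector noise.
- **Rolling angle:** I did not measure it. From about 57 mm of travel seen before the ramp, it works out to about 2.9 rad if the cylinder did not slip. The cylinder started about 12.6° off the groove and only squared up on the ramp.

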